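Stand the tall press punch on the bench block and try it for wobble

ROBOT

A 7-joint arm with a two-finger parallel gripper is mounted at the origin on the work surface. World frame = base frame: x ahead of the robot, y to its left, z up, the work surface at z = 0. Lengths are in m, angles in rad, forces in N, time in s.
With the tool pointing down it reaches from about 0.425 to 0.95 m from the base axis. Payload 4.7 kg.
Tool frame: the origin (TCP) lies at the very end of the fingers, on their centre line; the grasp point (between the pads) lies 19 mm behind it; z points along the fingers, y is the line along which they close (so a half turn about z gives the same grasp; the last joint's range is limited). The gripper opens to 85 mm and grips with 20 to 120 N. Pads are 22 mm wide; open, the fingers measure 114 mm over their backs; the gripper's body (76 mm by 85 mm) begins 54 mm behind the grasp point. The pads swing forward as they close: fully open they stand 13 mm farther back than shut.
Start: joints at [-0.029, 0.469, -0.049, 1.532, 0.024, 1.141, -0.082], TCP at [0.675, 0, 0.231] pointing down, gripper open.
Joint ranges: [-2.59, 2.59], [-0.33, 1.99], [-1.39, 1.29], [0.1, 2.45], [-1.04, 4.18], [0.21, 1.99], [-2.66, 2.66]. Speed limits (rad/s): [2.57, 2.57, 3.14, 3.14, 3.14, 3.14, 3.14].

INTERFACE

Orientations are given as a unit quaternion [w, x, y, z].
In Python, from station import * gives the robot as it stands.
- The arm moves only by the shell command python3 -m handwheel 'ROWS'. ROWS is JSON, a list of rows, each a list of 7 numbers: the shift along the tool's x, y, z in m, then the turn, a rotation vector about the tool's x, y, z in degrees, then the opening, from 0 (shut) to 1 (fully open). In form: [[dx, dy, dz, rx, ry, rz, fingers], ...]. A call has 1 to 10 rows; each row shifts and turns the commanded pose from where the row before left it, along the tool's axes as they then stand; what a row does not reach is not made up. A row lasts 1/10 s, in which the tool goes at most 50 mm and 8.59 degrees, less where a joint would pass 70% of its speed; a pose out of reach is approached as far as the arm can. A call with a gripper value outside its range is refused whole. The fingers move at their own pace and stop on an object; the grip force is fixed at half the most. Time passes only in rows, so rows that do not move let the fingers close. It gives the time, the measured TCP pose, the force, the opening and the grip force at its end, in the units of the state.
- state(): the state, without advancing time (a new reading comes with each control period).
- camera(name): name is "scene" or "side" or "wrist"; returns a dict with "color" (400x640x3 uint8, red, green, blue), "depth" (400x640 float32, m along the optical axis (not along the pixel's ray), 0 where there is no reading), "mtx" (3x3 intrinsics, pixels), "R" (3x3) and "t" (3): a world point X has camera coordinates R X + t; the wrist camera has in their place "mount" (4x4, takes a point from camera to tool coordinates, whose origin is the TCP and whose axes are the flange's). Camera axes: x right, y down, z forward; pixel columns grow to the right and rows downward; lengths in m; the calibration is good to about 2 mm. A picture is of the moment at which its call begins: read the wrist's pose just before it.
- close_job(): hands the job in; it is judged then, once.
The state is a dict: "time": time; "qpos": joint angles; "qvel": joint speeds; "joint_efforts": joint torques, N m; "eef_pos": TCP position; "ee_rot": TCP orientation; "wrist_force": force on the tool from outside, world axes, zero at the start; "wrist_torque": the same for the moment, N m; "finger_gap": finger opening in m; "finger_force": force on a finger pad.
Only numpy, scipy, OpenCV 4.12 (cv2) and the standard library are available. Lean on these libraries where they do the work, as an engineer would, in place of code of your own. Each camera call takes 0.05 s, during which the arm holds its last target. There are 200 camera calls.

TASK

Take the tall press punch from its sloping wooden rest and set it down gently, upright on its narrow flat foot, in the middle of the round steel bench block. Let go and wait until it has quite stopped rocking and has stood still by itself for a second (rocking may take some seconds to die out); then press straight down on top of its knob with closed fingers, about as firmly as a stiff doorbell and for about a second, to feel that it does not rock, and back away, leaving it standing there. Do not let it fall and do not disturb the other things on the bench.

Things in the scene. Friction and masses are not known exactly. Their poses are not given: they have to be found in the camera images.
- punch_mid (a point): the tall punch, 150 mm long, 0.4 kg: steel shaft 22 mm thick, flat flanged foot 26 mm across (8 mm high), black knob 36 mm across (the top 28 mm; flat top 26 mm across). This point is on its axis half-way, 75 mm from either end; balance point within 10 mm of it. z runs from foot to knob. Bare shaft from 10 to 122 mm above the foot. Starts lying in the rest, axis 35 degrees above level
- rest: wooden sloping rest, fixed: base 150 by 80 mm, origin under its centre, x points level to the knob end. The punch lies in two open V notches, 10 mm thick, 30 and 110 mm from the foot's underside, its foot against a stop plate at the low end nearer the robot; between the notches the shaft is free at both sides with 29 mm of air below. The wood is at most 120 mm high
- block_top (a point): centre of the flat top of the round steel bench block, fixed: top 80 mm in diameter, 32 mm above the bench, foot 92 mm in diameter; z points up
- short_punch: bystander: a punch of the same make but only 95 mm tall, standing on its foot; origin at the centre of its underside; leave it alone
- tin: bystander: round dark compass tin, 68 mm across, 18 mm high; origin at its underside
- dome: bystander: glass dust dome, 140 mm across, 124 mm high with its knob; origin at its underside
- jar: bystander: amber glass jar, 48 mm across, 55 mm high; origin at its underside
- meter: bystander: yellow multimeter lying on its back, 165 mm (its x) by 85 mm, 48 mm high; origin at its underside
- driver: bystander: dark screwdriver lying, 150 mm long along its x, under 35 mm high
- case: bystander: steel watch case, 50 by 42 mm, 13 mm high; origin at its underside
There are look-alikes about, which are no part of the job. What is shaped like the part that bears punch_mid but blue or green is not meant. What is shaped like the part that bears block_top but purple is not meant.

How it is judged:
By the outcome, as a careful person would: the job done as asked, in the order asked, and still so for the second after the job is handed in, with the robot touching nothing.
It also fails if it takes over 64 s, if anything falls off the work surface, if the arm or the gripper's body presses on something with over 40 N, if the wrist force passes 120 N, or if a joint passes its speed limit or range.

## Working session

There is one attempt and no reset: what is moved stays moved. The work goes in short steps, Python scripts to look and compute and a shell command to move; the robot and the scene stay as the last step left them, time stands still between calls to the robot, and variables do not carry over. Pictures are saved under pics/ and viewed, at most 10 in all, crops included, and the job is handed in when it is done.

```bash
mkdir -p pics; python3 - <<'E'
from station import *
import cv2,numpy as np
s=state();print(s['eef_pos'],s['ee_rot'],s['finger_gap'],s['time'])
for n in("scene","side","wrist"):
    s=state();c=camera(n);np.savez(f'{n}0.npz',**c,p=s['eef_pos'],q=s['ee_rot'])
    cv2.imwrite(f'pics/{n}0.png',c['color'][:,:,::-1])
    if n!='wrist':print(n,-c['R'].T@c['t'],c['R'][2])
    else: print(c['mount'])
E
```

```text
[ 6.74417484e-01 -2.52921284e-05  2.30235384e-01] [-6.68954879e-04  7.07110507e-01  7.07102353e-01 -7.38573800e-04] 0.08513868080958699 0.0
scene [1.21061171 0.30433138 1.05366474] [-0.55701041 -0.27865231 -0.78236327]
side [0.03699952 0.6921634  0.71569326] [ 0.46243557 -0.67079393 -0.57981795]
[[ 1.08925259e-03 -9.49123794e-01 -3.14901315e-01  8.05041060e-02]
 [ 9.99999057e-01  1.29702777e-03 -4.50262805e-04 -7.06899730e-04]
 [ 8.35790891e-04 -3.14900528e-01  9.49124312e-01 -1.43132165e-01]
 [ 0.00000000e+00  0.00000000e+00  0.00000000e+00  1.00000000e+00]]
```

View pics/scene0.png

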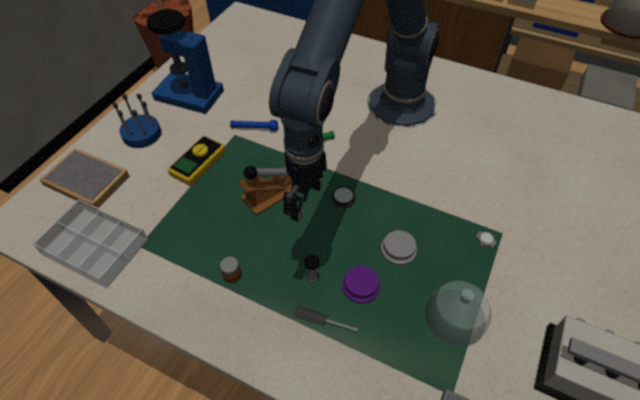

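View pics/side0.png

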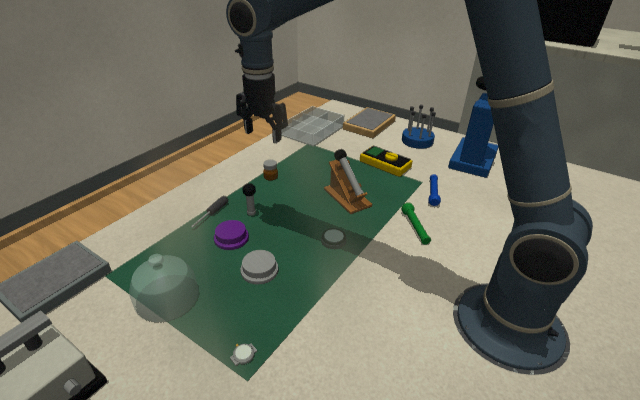

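Scene image: the punch in the rest has its knob at (251,173) and its shaft near (270,172). Side image: knob at (340,155), foot near (358,192).

Candidates for the punch:
- Grey and black one in the rest: this is the one meant.
- Blue one, lying at scene (254,125).
- Green one, lying at scene (328,136).
- Short punch, standing at scene (312,265).

Candidates for the block:
- Grey one at scene (400,247), side (259,264): this is the one meant.
- Purple one at scene (361,283): excluded by its colour.

The tin is at scene (343,197).

```bash
cat > h.py <<'E'
import numpy as np,cv2
from scipy.spatial.transform import Rotation as Rn
def cloud(f):
    d=np.load(f);Z=d['depth'];v,u=np.mgrid[:400,:640]
    K=d['mtx'];P=np.stack([(u-K[0,2])/K[0,0]*Z,(v-K[1,2])/K[1,1]*Z,Z],-1)
    if 'mount' in d:
        M=d['mount'];q=d['q'];R=Rn.from_quat(np.r_[q[1:],q[0]]).as_matrix()
        W=(P@M[:3,:3].T+M[:3,3])@R.T+d['p']
    else: W=(P-d['t'])@d['R']
    W[Z==0]=np.nan
    return W,d['color'],d
E
python3 - <<'E'
from h import *
im=[]
for n,px in(('scene',dict(knob=(251,173),shaft=(270,172),block=(400,246),tin=(343,195),short=(312,261),rest=(262,195))),('side',dict(knob=(340,155),shaft=(350,173),block=(259,262),tin=(333,236),short=(249,189)))):
    W,c,d=cloud(n+'0.npz')
    for k,(u,v) in px.items(): print(n,k,np.round(W[v,u],4))
    # block top: points z 25..40mm near block
    b=W[px['block'][1],px['block'][0]]
    m=(np.hypot(W[...,0]-b[0],W[...,1]-b[1])<.07)&(abs(W[...,2]-b[2])<.006)
    q=W[m]
    (cx,cy),r=cv2.minEnclosingCircle(q[:,:2].astype(np.float32));print(n,'block',cx,cy,r,np.median(q[:,2]),len(q),q[:,:2].mean(0))
    k=px['knob'];x0,y0=k[0]-40,k[1]-40
    im.append(cv2.resize(c[y0:y0+90,x0:x0+90,::-1],(390,390),interpolation=cv2.INTER_CUBIC))
    # punch points
    b=W[px['knob'][1],px['knob'][0]]
    g=c.astype(int);sat=g.max(2)-g.min(2)
    m=(np.linalg.norm(W-b,axis=-1)<.17)&(sat<22)&(W[...,2]>.03)
    q=W[m];print(len(q),np.nanmin(q,0),np.nanmax(q,0))
    for a in (1.0,):
        s=m&(g.max(2)>75);Q=W[s];mu=Q.mean(0);_,S,V=np.linalg.svd(Q-mu,full_matrices=False);print('shaft',len(Q),mu,V[0],S)
cv2.imwrite('pics/crop.png',np.hstack(im))
W,c,d=cloud('wrist0.npz');cv2.imwrite('pics/w.png',c[:,:,::-1])
E
```

```text
scene knob [ 0.5794 -0.2096  0.1387]
scene shaft [ 0.5269 -0.1883  0.0992]
scene block [0.5485 0.1951 0.032 ]
scene tin [ 0.4528 -0.0062  0.018 ]
scene short [0.7188 0.0345 0.0979]
scene rest [ 0.5485 -0.2102  0.0128]
scene block 0.5396014451980591 0.18991199135780334 0.04135584086179733 0.03207556443017141 690 [0.54170445 0.19044782]
408 [ 0.45697317 -0.25115667  0.0342272 ] [ 0.58917844 -0.16661798  0.14772623]
shaft 134 [ 0.51455604 -0.19154713  0.09339538] [ 0.73821448 -0.34430004  0.5800835 ] [0.3426478  0.04946142 0.01926493]
side knob [ 0.564  -0.2072  0.1349]
side shaft [ 0.519  -0.1936  0.0959]
side block [0.5375 0.1926 0.0331]
side tin [ 0.453  -0.0042  0.0195]
side short [0.7029 0.0391 0.0943]
side block 0.5418437123298645 0.19065172970294952 0.04166579619050026 0.03304164404547211 662 [0.54011386 0.19254365]
408 [ 0.46062009 -0.23520762  0.0448412 ] [ 0.58832356 -0.16235639  0.14587228]
shaft 275 [ 0.51396755 -0.19108396  0.09093651] [-0.73359779  0.36811588 -0.57124862] [0.62657442 0.09889258 0.04617523]
```

View pics/crop.png

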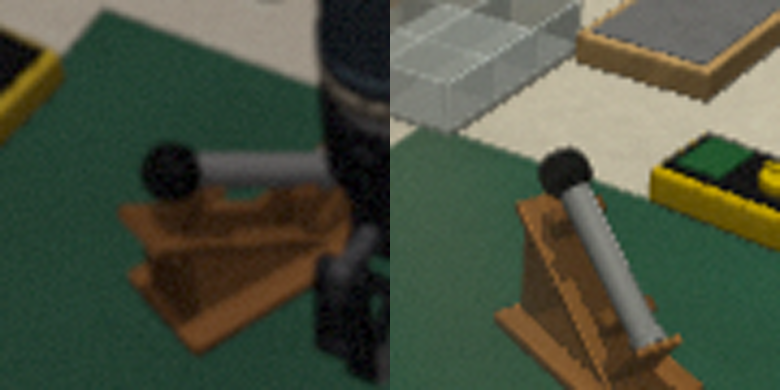

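View pics/wrist0.png

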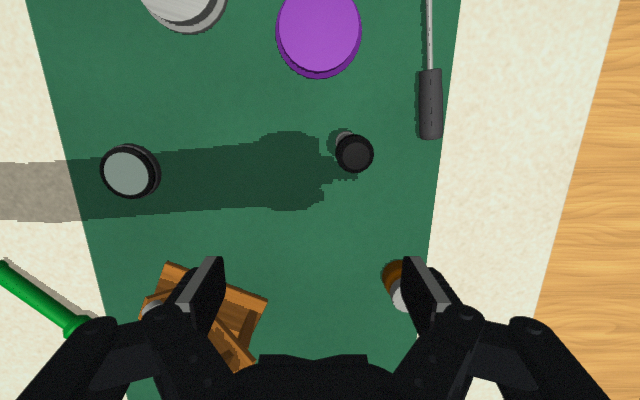

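The crop confirms it: a grey steel shaft with a black knob, lying in the wooden rest. In the wrist view the rest is at (205,310), the grey block at (185,5) and the tin at (130,172). Next I fit the punch axis by cylinder and work out the pre-grasp move.

```bash
cat >> h.py <<'E'
from scipy.optimize import least_squares
def Rq(q): return Rn.from_quat(np.r_[q[1:],q[0]])
def go(p,q,P,Rt):
    """shift in present tool axes, then turn (deg) in tool axes"""
    R=Rq(q);print('shift mm',np.round(R.inv().apply(np.array(P)-p)*1000,1),'turn',np.round((R.inv()*Rt).as_rotvec(degrees=True),1))
def tool(yaw,tilt):
    """tool x leads along heading yaw, z tilted 'tilt' deg from down toward heading"""
    h=np.array([np.cos(yaw),np.sin(yaw),0]);t=np.radians(tilt)
    z=np.sin(t)*h+np.cos(t)*np.array([0,0,-1]);x=np.cos(t)*h+np.sin(t)*np.array([0,0,1.])
    return Rn.from_matrix(np.stack([x,np.cross(z,x),z],1))
def fit(files,c0=(.514,-.191,.09),yaw0=-.45):
    A=[];
    for f in files:
        W,c,d=cloud(f);g=c.astype(int);sat=g.max(2)-g.min(2)
        A.append(W[(np.abs(W-np.array(c0)).max(-1)<.12)&(W[...,2]>.03)&(sat<25)])
    Q=np.vstack(A);x=np.array([c0[0],c0[1],c0[2]-.006,yaw0,np.radians(35)])
    def ax(x): return np.array([np.cos(x[4])*np.cos(x[3]),np.cos(x[4])*np.sin(x[3]),np.sin(x[4])])
    c0=np.array(c0)
    def res(x,Q):
        # point constrained near c0 by weak term along axis
        D=Q-x[:3];a=ax(x);s=D@a;return np.linalg.norm(D-np.outer(s,a),axis=1)-.011
    for i in range(6):
        a=ax(x);s=(Q-x[:3])@a;k=(abs(res(x,Q))<(.006 if i<3 else .004))&(abs(s)<.045)
        x=least_squares(lambda y:np.r_[res(y,Q[k]),((y[:3]-c0)@a)*.1],x,loss='soft_l1',f_scale=.001).x
    a=ax(x);D=Q-x[:3];s=D@a;r=np.linalg.norm(D-np.outer(s,a),axis=1)
    n=s[r<.022];print(files,'n',k.sum(),'rms',res(x,Q[k]).std(),'yaw',np.degrees(x[3]),'el',np.degrees(x[4]),'s range',np.percentile(n,[0,1,99,100]))
    kn=s[(r>.0135)&(r<.021)&(s>.03)];print('knob s',np.percentile(kn,[0,5,95,100]) if len(kn) else None)
    return x,a
E
python3 - <<'E'
from h import *
for f in(['scene0.npz'],['side0.npz'],['scene0.npz','side0.npz']):
    x,a=fit(f);print(x,a)
d=np.load('wrist0.npz');print(d['p'],d['q'])
E
```

```text
['scene0.npz'] n 193 rms 0.0013709788430609309 yaw -25.539666643162374 el 35.23451146762902 s range [-0.06660321 -0.06206604  0.08744388  0.08961869]
knob s [0.03420216 0.05321119 0.08528705 0.08744632]
[ 0.51542514 -0.19707499  0.08447226 -0.44575127  0.61495824] [ 0.73698582 -0.35215072  0.57692441]
['side0.npz'] n 210 rms 0.0015410400753238054 yaw -24.08596169561807 el 34.44567723825472 s range [-0.06700033 -0.05951415  0.08662718  0.08914656]
knob s [0.03571359 0.06098128 0.08531536 0.08678812]
[ 0.51633464 -0.19622465  0.08378534 -0.42037934  0.60119048] [ 0.7528629  -0.3365505   0.56562462]
['scene0.npz', 'side0.npz'] n 407 rms 0.0015387188740220686 yaw -25.053689416943435 el 34.805347178032015 s range [-0.06679479 -0.05990458  0.08738352  0.08956729]
knob s [0.03426815 0.05971937 0.08513414 0.08740607]
[ 0.51586727 -0.1967338   0.08407661 -0.43726937  0.60746791] [ 0.74384015 -0.34770731  0.5707902 ]
[ 6.74481384e-01 -3.31152473e-06  2.30338355e-01] [-6.16165740e-04  7.07103568e-01  7.07109427e-01 -6.50472689e-04]
```

Next I test in the air, above the block, whether the arm can reach the 55° outward tilt needed to set the punch upright.

```bash
python3 -m handwheel '[[0.04,-0.024,0.01,0,0,0,1],[0.04,-0.024,0.01,0,0,0,1],[0.04,-0.024,0.01,0,0,0,1],[0.04,-0.024,0.01,0,0,0,1],[0.036,-0.022,0.01,0,0,0,1],[0,0,0,0,0,8,1],[0,0,0,0,0,8,1],[0,0,0,0,0,8,1],[0,0,0,0,0,8,1],[0,0,0,0,0,8,1]]'
python3 -m handwheel '[[0,0,0,0,0,8,1],[0,0,0,0,0,8,1],[0,0,0,0,0,8,1],[0,0,0,0,0,7,1],[0,0,0,0,0,0,1]]'
python3 -c "from station import *;s=state();print(s['eef_pos'],s['ee_rot'],s['qpos'])"
python3 -m handwheel '[[0,0,0,0,8,0,1],[0,0,0,0,8,0,1],[0,0,0,0,8,0,1],[0,0,0,0,8,0,1],[0,0,0,0,8,0,1],[0,0,0,0,8,0,1],[0,0,0,0,7,0,1],[0,0,0,0,0,0,1],[0,0,0,0,0,0,1]]'
python3 -c "from station import *;s=state();print(s['eef_pos'],s['ee_rot'],s['qpos'],s['time'])"
```

```text
time: 1.15
eef_pos: [0.5568, 0.196, 0.1811]
ee_rot: [-0.0, 0.907, 0.42, -0.0]
wrist_force: [-0.3, 0.4, -0.6]
finger_gap: 0.0852
finger_force: 0.0
time: 1.65
eef_pos: [0.5568, 0.1961, 0.1811]
ee_rot: [0.0, 0.986, 0.165, -0.0]
wrist_force: [0.3, -0.2, 0.1]
finger_gap: 0.0853
finger_force: 0.0
[0.55677669 0.19606378 0.18106623] [ 2.15065135e-04  9.86248782e-01  1.65267196e-01 -2.19600440e-04] [-0.5202635   0.37886021  0.14269303  1.80357811 -0.0636728   0.96412583
 -1.58994224]
time: 2.55
eef_pos: [0.5638, 0.1791, 0.1945]
ee_rot: [-0.032, 0.94, 0.153, 0.303]
wrist_force: [0.3, 0.5, -0.1]
finger_gap: 0.0852
finger_force: 0.0
[0.56377057 0.17908087 0.19454891] [-0.03244933  0.93988905  0.15321792  0.30344667] [-0.06613908  0.19285769 -0.3993953   2.20256187  0.88092473  0.22294165
 -2.49673506] 2.55
```

The arm stops at about 35° because joint 6 is at its limit. I fit a simple kinematic model to the readings so far to find headings at the block where a 55° tilt is reachable.

```bash
cat > kin.py <<'E'
from h import *
import itertools
D=[([-0.029,0.469,-0.049,1.532,0.024,1.141,-0.082],[.67442,0,.23024],[-6.7e-4,.70711,.7071,-7.4e-4]),
([-0.5202635,0.37886021,0.14269303,1.80357811,-0.0636728,0.96412583,-1.58994224],[0.55677669,0.19606378,0.18106623],[2.15e-4,.9862488,.1652672,-2.196e-4]),
([-0.06613908,0.19285769,-0.3993953,2.20256187,0.88092473,0.22294165,-2.49673506],[0.56377057,0.17908087,0.19454891],[-.03244933,.93988905,.15321792,.30344667])]
def chain(q,sg):
    e=[(s*a) for s,a in zip(sg,q)]
    R=Rn.identity();out=[]
    for i in range(7): R=R*Rn.from_euler('z' if i%2==0 else 'y',e[i]); out.append(R)
    return out
def fk(q,sg,off,L):
    c=chain(q,sg);p=np.array([0,0,L[0]])+c[0].apply([L[6],0,0])+c[1].apply([0,0,L[1]])+c[2].apply([L[4],0,0])+c[3].apply([-L[4],0,L[2]])+c[4].apply([L[7],0,0])+c[5].apply([L[5],0,L[3]])
    return p,c[6]*Rn.from_euler('z',off)
E
python3 - <<'E'
from kin import *
best=[]
for s in itertools.product([1,-1],repeat=4):
    sg=[s[0],1,s[1],1,s[2],1,s[3]]
    M=[chain(q,sg)[6].inv()*Rq(np.array(o)) for q,p,o in D]
    m=Rn.concatenate(M).mean();best.append((max((m.inv()*x).magnitude() for x in M),sg,m.as_rotvec(degrees=True)))
best.sort(key=lambda b:b[0])
for b in best[:3]:print(b)
sg=best[0][1];off=np.radians(best[0][2][2])
f=lambda L:np.r_[np.concatenate([fk(q,sg,off,L)[0]-p for q,p,o in D]),(L-L0)*.003]
L0=np.array([.3,.4,.4,.25,0,0,0,0])
r=least_squares(f,L0);print(r.x,f(r.x)[:9])
E
```

```text
(0.001544550096723567, [-1, 1, -1, 1, -1, 1, -1], array([3.88623007e-02, 2.58220319e-02, 9.00139107e+01]))
(0.4840567809960707, [1, 1, 1, 1, -1, 1, -1], array([ 6.40158858,  8.8111067 , 59.33647645]))
(0.6031089286792577, [-1, 1, 1, 1, -1, 1, -1], array([ 4.92534596,  8.67836622, 82.93207227]))
[-0.20203147  0.89453293  0.54786764  0.15608005  0.27870591  0.12695976
 -0.41453647  0.12346787] [-0.0019815   0.04996584 -0.00339404 -0.00729358  0.01334999  0.00438314
  0.00020085  0.0004136  -0.00098458]
```

```bash
cat >> kin.py <<'E'
SG=[-1,1,-1,1,-1,1,-1];OFF=np.pi/2
def fk(q,L):
    c=chain(q,SG)
    p=np.array([0,0,L[0]])+c[1].apply([0,L[4],L[1]])+c[3].apply([L[8],L[5],L[2]])+c[2].apply([L[7],0,0])+c[5].apply([L[9],L[6],L[3]])
    return p,c[6]*Rn.from_euler('z',OFF)
L0=np.array([.365,.395,.385,.3,0,0,0,0.02,-.02,0.08])
def fitL(D,w=.03):
    f=lambda L:np.r_[np.concatenate([fk(q,L)[0]-p for q,p,o in D]),(L-L0)*w]
    L=least_squares(f,L0).x;return L,f(L)[:3*len(D)]
LO=np.array([-2.59,-.33,-1.39,.1,-1.04,.21,-2.66]);HI=np.array([2.59,1.99,1.29,2.45,4.18,1.99,2.66])
def ik(P,R,L,q0):
    g=lambda q:np.r_[fk(q,L)[0]-P,(R.inv()*fk(q,L)[1]).as_rotvec()*.3,(q-q0)*2e-4]
    r=least_squares(g,np.clip(q0,LO+.02,HI-.02),bounds=(LO+.01,HI-.01))
    return r.x,np.linalg.norm(g(r.x)[:6])
E
python3 - <<'E'
from kin import *
for w in(.03,.01):
    L,e=fitL(D,w);print(np.round(L,4),np.abs(e).max())
B=D[1][0]
b=np.array([.541,.191])
qs=[np.array(B)]+[np.array([B[0]+a,.3,c,2.1,d,.7,e7]) for a in(-.5,.5) for c in(-.6,.6) for d in(-.8,1.5,2.8) for e7 in(-1.5,1.5)]
for yaw in range(-180,180,30):
    R=tool(np.radians(yaw),56);z=R.apply([0,0,1]);P=np.r_[b,.098]+.019*z
    c=[ik(P,R,L,q) for q in qs];c.sort(key=lambda t:t[1]);x=min([t for t in c if t[1]<1e-3] or c[:1],key=lambda t:-np.minimum(t[0]-LO,HI-t[0]).min())
    print(yaw,round(x[1],4),np.round(x[0],2))
for n,(u,v) in dict(dome=(460,312),purple=(361,283),jar=(231,267),case=(486,239),meter=(197,160)).items():
    print(n,np.round(cloud('scene0.npz')[0][v,u],3))
W=cloud('scene0.npz')[0];print('dome foot',W[335,440],W[330,485])
E
```

```text
[ 0.2782  0.5276  0.47    0.303  -0.0299 -0.0149  0.0031  0.0191  0.012
  0.004 ] 0.0016953949545473702
[ 2.457e-01  5.519e-01  4.625e-01  3.140e-01 -2.740e-02 -2.040e-02
  5.500e-03  5.000e-04  5.000e-04 -3.900e-03] 0.00027528991968168385
-180 0.0 [-0.05  1.   -0.44  1.29 -0.03  1.81  1.09]
-150 0.0 [-0.63  0.99  0.35  1.31 -0.1   1.85  1.83]
-120 0.0 [-0.94  0.99  0.59  1.44  0.06  1.63  2.23]
-90 0.0 [-0.85  0.82  0.17  1.65  0.58  1.43  2.13]
-60 0.0 [-0.53  0.74 -0.42  1.91  1.16  1.43  2.  ]
-30 0.0 [-0.39  0.66 -0.59  2.19  1.62  1.29  2.01]
0 0.0 [-0.28  0.57 -0.51  2.42  2.23  1.03  1.97]
30 0.0 [ 0.53  0.81 -1.09  2.44  2.75  0.82  2.5 ]
60 0.0 [ 0.92  1.18 -1.38  2.25  2.03  0.27 -2.33]
90 0.0 [ 0.8   1.03 -1.13  1.99 -0.18  0.51  0.15]
120 0.0 [ 0.47  0.93 -0.76  1.71 -0.35  1.1   0.57]
150 0.0 [ 0.29  1.03 -0.75  1.44 -0.1   1.52  0.69]
dome [0.687 0.376 0.092]
purple [0.687 0.148 0.033]
jar [ 0.796 -0.144  0.054]
case [0.42  0.385 0.015]
meter [ 0.535 -0.434  0.036]
dome foot [0.72196985 0.35613716 0.02067329] [0.68105    0.43961202 0.04929367]
```

```bash
python3 - <<'E'
from kin import *
from station import state
L,e=fitL(D,.01)
s=state();p,q=s['eef_pos'],s['ee_rot']
go(p,q,p,tool(np.radians(19.4),0))
h155=tool(np.radians(155),0)
# continuation: vertical at block x heading 120, tilt by -ry
qj=np.array([-.5,.4,.15,1.8,-.06,.96,.2])
Rv=tool(np.radians(120),0);b=np.array([.541,.191])
for zt in (.18,):
  for t in range(0,57,7):
    R=Rv*Rn.from_euler('y',-t,degrees=True);P=np.r_[b,.098+.06]+.019*R.apply([0,0,1])
    qj,er=ik(P,R,L,qj);print(t,round(er,4),np.round(qj,2))
qj=np.array([.3,.4,.0,1.8,0,.96,.9])
for z in(.2,.067): qj,er=ik(np.array([.519,-.198,z]),h155,L,qj);print('grasp',round(er,4),np.round(qj,2))
E
```

```text
shift mm [0. 0. 0.] turn [  2.2 -35.5  -0.9]
0 0.0 [-0.52  0.4   0.14  1.88 -0.07  0.86  0.18]
7 0.0 [-0.63  0.4   0.19  1.9   0.06  0.84  0.03]
14 0.0 [-0.73  0.41  0.25  1.91  0.2   0.84 -0.11]
21 0.0 [-0.83  0.42  0.3   1.92  0.33  0.85 -0.25]
28 0.0 [-0.93  0.45  0.35  1.93  0.44  0.88 -0.38]
35 0.0 [-1.02  0.49  0.4   1.94  0.55  0.91 -0.5 ]
42 0.0 [-1.09  0.53  0.44  1.94  0.63  0.95 -0.61]
49 0.0 [-1.16  0.59  0.48  1.95  0.7   0.99 -0.7 ]
56 0.0 [-1.22  0.65  0.51  1.95  0.76  1.04 -0.77]
grasp 0.0 [ 0.37  0.31 -0.1   1.85  0.04  0.98  1.39]
grasp 0.0 [ 0.36  0.48 -0.09  1.96  0.07  0.7   1.36]
```

The geometry is reachable: grip with tool x at heading 155° and tilt toward −x over the block. I move to the pre-grasp pose.

```bash
python3 -m handwheel '[[0,0,0,0.5,-7.1,-0.2,1],[0,0,0,0.5,-7.1,-0.2,1],[0,0,0,0.4,-7.1,-0.2,1],[0,0,0,0.4,-7.1,-0.2,1],[0,0,0,0.4,-7.1,-0.1,1],[0,0,0,0,0,-8,1],[0,0,0,0,0,-8,1],[0,0,0,0,0,-8,1],[0,0,0,0,0,-8,1],[0,0,0,0,0,-8,1]]'
python3 -m handwheel '[[0,0,0,0,0,-8,1],[0,0,0,0,0,-8,1],[0,0,0,0,0,-8,1],[0,0,0,0,0,-8,1],[0,0,0,0,0,-8,1],[0,0,0,0,0,-8,1],[0,0,0,0,0,-8,1],[0,0,0,0,0,-8,1],[0,0,0,0,0,-8,1],[0,0,0,0,0,-8,1]]'
python3 -m handwheel '[[0,0,0,0,0,-8,1],[0,0,0,0,0,-8,1],[0,0,0,0,0,0,1]]'
python3 - <<'E'
from kin import *
from station import state
s=state();p,q=s['eef_pos'],s['ee_rot'];print(s['qpos'])
go(p,q,[.519,-.198,.20],tool(np.radians(155),0))
E
```

```text
time: 3.55
eef_pos: [0.5657, 0.1791, 0.1935]
ee_rot: [0.011, 0.868, 0.496, 0.023]
wrist_force: [0.8, -0.6, -0.4]
finger_gap: 0.0849
finger_force: 0.0
time: 4.55
eef_pos: [0.5655, 0.179, 0.1931]
ee_rot: [0.022, 0.346, 0.938, 0.01]
wrist_force: [-0.1, 0.6, -0.2]
finger_gap: 0.0851
finger_force: 0.0
time: 4.85
eef_pos: [0.5655, 0.1788, 0.1928]
ee_rot: [0.023, 0.215, 0.976, 0.007]
wrist_force: [0.1, -0.5, 1.0]
finger_gap: 0.0855
finger_force: 0.0
[ 0.43728741  0.64587084 -1.19783045  1.76730407  0.68844908  1.16006238
  0.17046953]
shift mm [-116.3 -361.4  -10.8] turn [1.4 2.4 0.2]
```

```bash
python3 -m handwheel '[[-0.0145,-0.045,-0.0013,0,0,0,1],[-0.0145,-0.045,-0.0013,0,0,0,1],[-0.0145,-0.045,-0.0013,0,0,0,1],[-0.0145,-0.045,-0.0013,0,0,0,1],[-0.0145,-0.045,-0.0013,0,0,0,1],[-0.0145,-0.045,-0.0013,0,0,0,1],[-0.0145,-0.045,-0.0013,0,0,0,1],[-0.0145,-0.045,-0.0013,0,0,0,1],[0,0,0,1.4,2.4,0.2,1],[0,0,0,0,0,0,1]]'
python3 - <<'E'
from kin import *
from station import *
s=state();c=camera('wrist');np.savez('wrist1.npz',**c,p=s['eef_pos'],q=s['ee_rot'])
cv2.imwrite('pics/wrist1.png',c['color'][:,:,::-1])
s=state();print(s['qpos'])
for n in('scene','side'):
    c=camera(n);np.savez(n+'1.npz',**c)
for f in(['wrist1.npz'],['wrist1.npz','scene0.npz','side0.npz']): x,a=fit(f,(.516,-.197,.09));print(x,a)
p,q=s['eef_pos'],s['ee_rot'];print(p)
yaw=x[3]+np.pi; G=x[:3]+.004*a
go(p,q,G+[0,0,-.019],tool(yaw,0))
E
```

```text
time: 5.85
eef_pos: [0.5194, -0.1986, 0.2005]
ee_rot: [0.002, 0.22, 0.975, 0.001]
wrist_force: [0.2, 1.3, 0.1]
finger_gap: 0.0855
finger_force: 0.0
[ 1.17877715  0.63912017 -1.28132843  1.81268775  0.65937546  1.20067692
  0.82362283]
['wrist1.npz'] n 2427 rms 0.0005551364900543667 yaw -24.705405566538072 el 34.8827782414242 s range [-0.0672875  -0.06517717  0.08166197  0.08252686]
knob s [0.0554055  0.05843715 0.08031577 0.08247503]
[ 0.51835028 -0.19786649  0.08642247 -0.43119067  0.60881933] [ 0.74523855 -0.34285662  0.57189933]
['wrist1.npz', 'scene0.npz', 'side0.npz'] n 2832 rms 0.0007729579264782681 yaw -24.73729215369086 el 34.878907885576645 s range [-0.07044522 -0.06510016  0.08205416  0.08599793]
knob s [0.03074954 0.05841431 0.08036926 0.08387651]
[ 0.51835593 -0.19788598  0.08640707 -0.4317472   0.60875178] [ 0.74508271 -0.34328748  0.57184391]
[ 0.51939547 -0.19665454  0.20079214]
shift mm [ -2.4  -1.9 131.1] turn [ 0.1  0.2 -0.5]
```

View pics/wrist1.png

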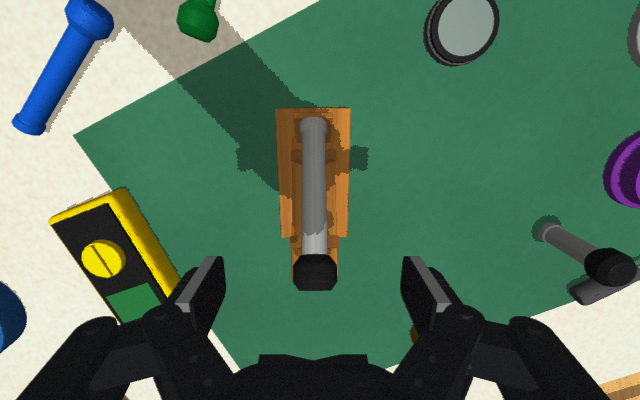

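Wrist view: the punch lies midway between the fingers, knob at (315,270), foot at (313,125), with both sides free. I go down and grip.

```bash
python3 -m handwheel '[[-0.0024,-0.0019,0.02,0,0,-0.5,1],[0,0,0.03,0,0,0,1],[0,0,0.03,0,0,0,1],[0,0,0.025,0,0,0,1],[0,0,0.016,0,0,0,1],[0,0,0.01,0,0,0,1],[0,0,0,0,0,0,1]]'
python3 - <<'E'
from kin import *
from station import *
s=state();print(s['eef_pos'],s['wrist_force'],s['qpos'])
L,e=fitL(D+[(s['qpos'],s['eef_pos'],0)],.01);print(abs(e).max())
qj=s['qpos'];Ra=Rq(s['ee_rot']);P0=s['eef_pos']
h=np.radians(120)
for P,R in[(P0+[0,0,.12],Ra),([.53,0,.2],Ra),([.541,.191,.2],Ra),([.541,.191,.2],tool(h,0))]+[(np.r_[.541,.191,.17]+.019*(tool(h,0)*Rn.from_euler('y',-t,degrees=True)).apply([0,0,1]),tool(h,0)*Rn.from_euler('y',-t,degrees=True)) for t in range(8,57,8)]:
    qj,er=ik(np.array(P),R,L,qj);print(round(er,4),np.round(qj,2))
E
```

```text
time: 6.7
eef_pos: [0.5203, -0.2003, 0.0692]
ee_rot: [0.002, 0.213, 0.977, -0.0]
wrist_force: [-1.3, 0.0, 1.1]
finger_gap: 0.0854
finger_force: 0.0
[ 0.52033039 -0.2002776   0.06920371] [-1.31142915  0.02728473  1.06990808] [ 1.0764295   0.77887666 -1.12280001  1.92012352  0.84504335  1.01010336
  0.70293671]
0.0002102836827383951
0.0 [ 1.17  0.66 -1.27  1.82  0.68  1.19  0.82]
0.0 [ 0.85  0.58 -1.28  1.87  0.62  1.16  0.49]
0.0 [ 0.42  0.63 -1.2   1.77  0.63  1.19  0.17]
0.0 [ 0.35  0.55 -1.06  1.77  0.53  1.14 -0.36]
0.0 [ 0.22  0.57 -0.96  1.84  0.69  1.09 -0.51]
0.0 [ 0.12  0.55 -0.91  1.86  0.79  1.14 -0.62]
0.0 [ 0.02  0.55 -0.86  1.87  0.89  1.2  -0.73]
0.0 [-0.08  0.57 -0.81  1.88  0.98  1.29 -0.83]
0.0 [-0.17  0.59 -0.76  1.89  1.06  1.38 -0.92]
0.0 [-0.26  0.62 -0.71  1.9   1.13  1.48 -1.  ]
0.0 [-0.34  0.67 -0.66  1.9   1.19  1.58 -1.06]
```

```bash
python3 -m handwheel '[[0,0.0012,0,0,0,0,1],[0,0,0,0,0,0,0],[0,0,0,0,0,0,0],[0,0,0,0,0,0,0],[0,0,0,0,0,0,0],[0,0,0,0,0,0,0],[0,0,0,0,0,0,0],[0,0,0,0,0,0,0]]'
```

```text
time: 7.5
eef_pos: [0.5221, -0.1986, 0.071]
ee_rot: [0.003, 0.214, 0.977, 0.001]
wrist_force: [0.6, 3.9, 4.0]
finger_gap: 0.0202
finger_force: 58.9
```

```bash
python3 -m handwheel '[[0,0,-0.005,0,0,0,0],[0,0,-0.01,0,0,0,0],[0,0,-0.02,0,0,0,0],[0,0,-0.025,0,0,0,0],[0,0,-0.025,0,0,0,0],[0,0,-0.025,0,0,0,0],[0,0,-0.02,0,0,0,0],[0,0,0,0,0,0,0]]'
python3 - <<'E'
from kin import *
from station import *
s=state();print(s['eef_pos'],s['qpos'],s['finger_gap'])
go(s['eef_pos'],s['ee_rot'],[.541,.191,.2],tool(np.radians(120),0))
E
```

```text
time: 8.3
eef_pos: [0.5224, -0.1997, 0.2038]
ee_rot: [0.006, 0.214, 0.977, -0.001]
wrist_force: [-0.3, -0.6, -3.7]
finger_gap: 0.0199
finger_force: 59.0
[ 0.52240257 -0.19965884  0.2038377 ] [ 1.17931224  0.63714426 -1.28078637  1.80569937  0.66216068  1.20164362
  0.83595422] 0.019934067086186964
shift mm [146.7 362.6   2.6] turn [ 0.2  0.6 35.3]
```

```bash
python3 -m handwheel '[[0.008,0.02,0,0,0,0,0],[0.0143,0.0353,0,0,0,0,0],[0.0163,0.0403,0,0,0,0,0],[0.0163,0.0403,0,0,0,0,0],[0.0163,0.0403,0,0,0,0,0],[0.0163,0.0403,0,0,0,0,0],[0.0163,0.0403,0,0,0,0,0],[0.0163,0.0403,0,0,0,0,0],[0.0163,0.0403,0,0,0,0,0],[0.0101,0.025,0.002,0,0,0,0]]'
python3 -m handwheel '[[0,0,0,0,0,4,0],[0,0,0,0,0,7,0],[0,0,0,0,0,8,0],[0,0,0,0,0,8,0],[0,0,0,0,0,8,0],[0,0,0,0,-4,0,0],[0,0,0,0,-6,0,0],[0,0,0,0,-7,0,0],[0,0,0,0,-7,0,0],[0,0,0,0,-7,0,0]]'
python3 -m handwheel '[[0,0,0,0,-7,0,0],[0,0,0,0,-7,0,0],[0,0,0,0,-6,0,0],[0,0,0,0,-4,0,0],[0,0,0,0,0,0,0],[0,0,0,0,0,0,0]]'
cat >> kin.py <<'E'
from station import *
def snap(k):
    for n in('scene','side','wrist'):
        s=state();c=camera(n);np.savez(f'{n}{k}.npz',**c,p=s['eef_pos'],q=s['ee_rot'])
def fitup(files,c,up=np.array([0,0,1.])):
    """axis of the near-upright punch about point c; x,y at c.z and tilt"""
    Q=[]
    for f in files:
        W,col,d=cloud(f);g=col.astype(int);D=W-c
        Q.append(W[(np.hypot(D[...,0],D[...,1])<.03)&(D[...,2]>-.08)&(D[...,2]<.09)&(g.max(2)-g.min(2)<25)])
    return np.vstack(Q)
E
python3 - <<'E'
from kin import *
snap(2);s=state();print(s['eef_pos'],s['ee_rot'],s['qpos'])
R=Rq(s['ee_rot']);print('z',R.apply([0,0,1]),'y',R.apply([0,1,0]));print('G',s['eef_pos']-.019*R.apply([0,0,1]))
im=[]
for n in('scene','side'):
    d=np.load(n+'2.npz');G=s['eef_pos']-.019*R.apply([0,0,1]);u=d['mtx']@(d['R']@G+d['t']);u=(u/u[2]).astype(int);print(n,u)
    x0,y0=np.clip(u[0]-60,0,520),np.clip(u[1]-60,0,280);im.append(cv2.resize(d['color'][y0:y0+120,x0:x0+120,::-1],(400,400)))
cv2.imwrite('pics/up.png',np.hstack(im))
E
```

```text
time: 9.3
eef_pos: [0.5379, 0.1945, 0.1974]
ee_rot: [0.002, 0.212, 0.977, 0.0]
wrist_force: [-0.1, -0.6, -4.2]
finger_gap: 0.0198
finger_force: 59.2
time: 10.3
eef_pos: [0.5386, 0.1911, 0.1975]
ee_rot: [0.236, 0.48, 0.835, -0.133]
wrist_force: [-0.8, 0.3, -6.0]
finger_gap: 0.0196
finger_force: 59.5
time: 10.9
eef_pos: [0.5389, 0.1912, 0.1968]
ee_rot: [0.402, 0.442, 0.769, -0.229]
wrist_force: [-0.4, -0.3, -3.9]
finger_gap: 0.0198
finger_force: 59.7
[0.539617   0.19022191 0.19825661] [ 0.40231127  0.44293084  0.76780327 -0.22898919] [-0.34608943  0.60881919 -0.68475123  1.88094744  1.14366741  1.6079837
 -1.01344705]
z [ 0.41493906 -0.70802944 -0.57141919] y [0.86441736 0.50275244 0.00475483]
G [0.53173316 0.20367447 0.20911357]
scene [416 199   1]
side [251 205   1]
```

View pics/up.png

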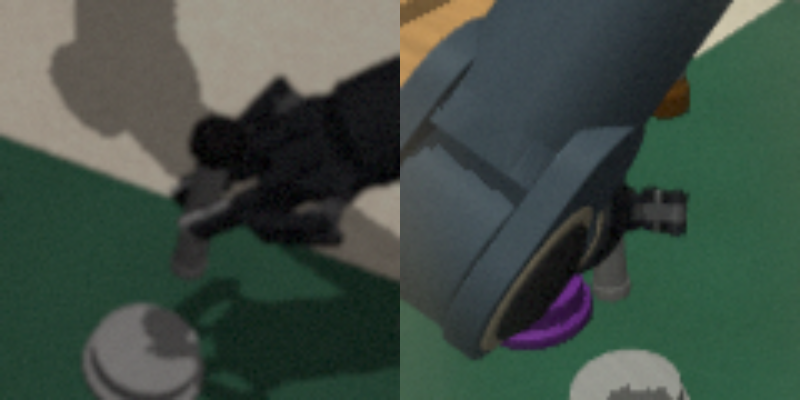

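Scene and side crops show the punch held almost upright above the grey block, the foot at about (190,270) in the left crop and (615,290) in the right. Now I fit its axis.

```bash
cat >> kin.py <<'E'
def axisfit(files,x0,z0,zr,knob=None,rad=.011):
    """vertical-ish cylinder: x,y at height z0 and slopes; zr: height range of bare shaft"""
    Q=[]
    for f in files:
        W,col,d=cloud(f);g=col.astype(int)
        m=(np.hypot(W[...,0]-x0[0],W[...,1]-x0[1])<.03)&(W[...,2]>zr[0])&(W[...,2]<zr[1])&(g.max(2)-g.min(2)<25)
        Q.append(W[m])
    Q=np.vstack(Q);x=np.r_[x0,0,0]
    def res(x,Q):
        a=np.r_[x[2:],1];a=a/np.linalg.norm(a);D=Q-np.r_[x[:2],z0];return np.linalg.norm(D-np.outer(D@a,a),axis=1)-rad
    for th in(.02,.012,.006,.004,.004):
        k=abs(res(x,Q))<th
        if k.sum()<15:break
        x=least_squares(lambda y:np.r_[res(y,Q[k]),y[2:]*.01],x,loss='soft_l1',f_scale=.001).x
    print(files,'n',k.sum(),'rms',np.round(res(x,Q[k]).std(),5),'xy',np.round(x[:2],4),'tilt deg',np.round(np.degrees(x[2:]),2));return x
E
python3 - <<'E'
from kin import *
Rg=Rq(np.array([.003,.214,.977,.001]));a=np.array([.745,-.343,.572]);at=Rg.inv().apply(a);print('axis in tool',at)
s=state();R=Rq(s['ee_rot']);print('pred axis',R.apply(at))
G=s['eef_pos']-.019*R.apply([0,0,1]);print('G',G)
for f in(['scene2.npz'],['side2.npz'],['wrist2.npz'],['scene2.npz','side2.npz','wrist2.npz']): axisfit(f,G[:2],G[2],(.15,.195))
W,c,d=cloud('wrist2.npz');m=(np.hypot(W[...,0]-G[0],W[...,1]-G[1])<.04)&(W[...,2]>.1);q=W[m];print(len(q),np.percentile(q[:,2],[0,1,5,50]) if len(q) else 0)
for n in('scene','side'):
    W,c,d=cloud(n+'2.npz');m=(np.hypot(W[...,0]-G[0],W[...,1]-G[1])<.018)&(W[...,2]>.1);q=W[m];print(n,len(q),np.percentile(q[:,2],[0,1,5,50,99,100]))
# block from later, fuller views
    b=np.array([.541,.191]);m=(np.hypot(W[...,0]-b[0],W[...,1]-b[1])<.06)&(abs(W[...,2]-.0325)<.006);q=W[m];(cx,cy),r=cv2.minEnclosingCircle(q[:,:2].astype(np.float32));print('block',cx,cy,r,len(q),np.median(q[:,2]))
    W,c,d=cloud(n+'1.npz');m=(np.hypot(W[...,0]-b[0],W[...,1]-b[1])<.06)&(abs(W[...,2]-.0325)<.005);q=W[m];(cx,cy),r=cv2.minEnclosingCircle(q[:,:2].astype(np.float32));print('block1',cx,cy,r,len(q),np.median(q[:,2]))
E
```

```text
axis in tool [-0.82326215  0.00167516 -0.56753382]
pred axis [-3.06755097e-04 -5.59736993e-03  9.99913284e-01]
G [0.53173316 0.20367447 0.20911357]
['scene2.npz'] n 74 rms 0.00093 xy [0.529  0.1994] tilt deg [-0.9 -5.2]
['side2.npz'] n 86 rms 0.00099 xy [0.5334 0.2046] tilt deg [-0.51  2.32]
['wrist2.npz'] n 3969 rms 0.00063 xy [0.5319 0.2022] tilt deg [ 0.08 -0.31]
['scene2.npz', 'side2.npz', 'wrist2.npz'] n 4128 rms 0.00072 xy [0.5318 0.2022] tilt deg [ 0.04 -0.32]
15157 [0.13706744 0.1392852  0.14593825 0.20702484]
scene 549 [0.13303117 0.1376484  0.14395535 0.24082312 0.28775034 0.28902344]
block 0.5396954417228699 0.19087661802768707 0.04202785715460777 692 0.032069071193963745
block1 0.5405964255332947 0.18949393928050995 0.04194502532482147 676 0.03213103825498183
side 143 [0.1379187  0.13878281 0.14003661 0.15541317 0.18092274 0.18332152]
block 0.5405985116958618 0.18940004706382751 0.04132601246237755 671 0.03302653040744801
block1 0.5414201617240906 0.19086481630802155 0.04084562510251999 661 0.033000235269617845
```

```bash
python3 - <<'E'
from kin import *
s=state();R=Rq(s['ee_rot']);print('shift',np.round(R.inv().apply([.0087,-.0117,-.09])*1000,2),'turn',np.round(R.inv().apply([-.32,-.02,0]),2), 'down1', np.round(R.inv().apply([0,0,-1]),3))
E
```

```text
shift [65.59  1.21 63.32] turn [ 0.08 -0.29 -0.12] down1 [ 0.821 -0.005  0.571]
```

```bash
python3 -m handwheel '[[0,0,0,0.08,-0.29,-0.12,0],[0.0066,0.0001,0.0063,0,0,0,0],[0.0098,0.0002,0.0095,0,0,0,0],[0.0131,0.0003,0.0127,0,0,0,0],[0.0131,0.0002,0.0127,0,0,0,0],[0.0098,0.0002,0.0095,0,0,0,0],[0.0066,0.0001,0.0063,0,0,0,0],[0.0049,0.0001,0.0047,0,0,0,0],[0.0017,0,0.0016,0,0,0,0],[0,0,0,0,0,0,0]]'
python3 - <<'E'
from kin import *
snap(3);s=state();R=Rq(s['ee_rot']);G=s['eef_pos']-.019*R.apply([0,0,1]);print('G',G,s['wrist_force'],s['qpos'])
at=np.array([-0.82326215,0.00167516,-0.56753382]);print('pred axis deg',np.degrees(R.apply(at)[:2]))
z=G[2]-.0715;print('foot pred',z)
x=axisfit(['wrist3.npz'],G[:2],z,(z+.012,z+.052))
W,c,d=cloud('wrist3.npz')
r=np.hypot(W[...,0]-x[0],W[...,1]-x[1])
q=W[(r<.0145)&(W[...,2]>z-.008)&(W[...,2]<z+.05)];print('foot low',np.percentile(q[:,2],[0,1,2,5,10]))
for n in('wrist','scene','side'):
    W=cloud(n+'3.npz')[0];r=np.hypot(W[...,0]-x[0],W[...,1]-x[1])
    q=W[(r>.02)&(r<.06)&(abs(W[...,2]-.032)<.006)]
    if len(q):print(n,'block top',np.median(q[:,2]),len(q),cv2.minEnclosingCircle(q[:,:2].astype(np.float32)))
go(s['eef_pos'],s['ee_rot'],s['eef_pos']+[.5405-x[0],.1905-x[1],0],R)
E
```

```text
time: 12.05
eef_pos: [0.5479, 0.1787, 0.1079]
ee_rot: [0.404, 0.441, 0.767, -0.231]
wrist_force: [-0.1, 0.6, -3.8]
finger_gap: 0.0199
finger_force: 59.7
G [0.54016026 0.19243715 0.1193149 ] [ 0.26941145  0.28206401 -5.50131279] [-0.36348479  0.7452311  -0.6343529   1.92050343  1.22906641  1.54577733
 -1.14916667]
pred axis deg [-0.08194148  0.0549854 ]
foot pred 0.0478148987981946
['wrist3.npz'] n 3383 rms 0.0005 xy [0.5404 0.1907] tilt deg [-0.16  0.05]
foot low [0.04720801 0.04828538 0.04882091 0.05035754 0.05291828]
wrist block top 0.032339147384616955 8228 ((0.5397003889083862, 0.19098377227783203), 0.04058859869837761)
scene block top 0.031776680329982966 459 ((0.5401134490966797, 0.19071301817893982), 0.04087290167808533)
side block top 0.03276305873543773 332 ((0.5404115319252014, 0.19058924913406372), 0.0410461351275444)
shift mm [-0.1 -0.   0.2] turn [0. 0. 0.]
```

The punch is upright to within 0.2°, is on centre to 0.3 mm, and its foot is 15 mm above the block. I lower it gently.

```bash
python3 -m handwheel '[[0.0024,0,0.0017,0,0,0,0],[0.0033,0,0.0023,0,0,0,0],[0.0025,0,0.0017,0,0,0,0],[0.0016,0,0.0011,0,0,0,0],[0.0008,0,0.0006,0,0,0,0],[0,0,0,0,0,0,0],[0,0,0,0,0,0,0]]'
python3 -m handwheel '[[0.0004,0,0.0003,0,0,0,0],[0.0004,0,0.0003,0,0,0,0],[0,0,0,0,0,0,0]]'
python3 -m handwheel '[[0.0004,0,0.0003,0,0,0,0],[0,0,0,0,0,0,0]]'
```

```text
time: 12.9
eef_pos: [0.548, 0.1785, 0.095]
ee_rot: [0.404, 0.441, 0.767, -0.231]
wrist_force: [-0.6, -0.5, -5.0]
finger_gap: 0.0201
finger_force: 59.7
time: 13.2
eef_pos: [0.5479, 0.1784, 0.094]
ee_rot: [0.404, 0.441, 0.767, -0.231]
wrist_force: [0.1, 0.1, -4.4]
finger_gap: 0.0196
finger_force: 59.7
time: 13.4
eef_pos: [0.548, 0.1784, 0.0934]
ee_rot: [0.404, 0.441, 0.767, -0.231]
wrist_force: [0.0, -0.6, -4.7]
finger_gap: 0.0195
finger_force: 59.7
```

```bash
python3 -m handwheel '[[0.0004,0,0.0003,0,0,0,0],[0,0,0,0,0,0,0]]'
python3 -m handwheel '[[0.0004,0,0.0003,0,0,0,0],[0,0,0,0,0,0,0]]'
```

```text
time: 13.6
eef_pos: [0.548, 0.1784, 0.0933]
ee_rot: [0.404, 0.441, 0.767, -0.232]
wrist_force: [-0.0, -0.2, -3.0]
finger_gap: 0.0198
finger_force: 59.7
time: 13.8
eef_pos: [0.5481, 0.1783, 0.0933]
ee_rot: [0.405, 0.441, 0.767, -0.232]
wrist_force: [-1.2, 0.3, 0.4]
finger_gap: 0.0197
finger_force: 59.9
```

```bash
python3 -m handwheel '[[0.0004,0,0.0003,0,0,0,0],[0,0,0,0,0,0,0]]'
```

```text
time: 14.0
eef_pos: [0.5482, 0.1783, 0.0932]
ee_rot: [0.405, 0.441, 0.767, -0.232]
wrist_force: [-2.4, 1.1, 6.3]
finger_gap: 0.02
finger_force: 60.2
```

Contact felt, about 10 N. I ease off half a millimetre and open slowly.

```bash
python3 -m handwheel '[[-0.0004,0,-0.0003,0,0,0,0],[0,0,0,0,0,0,0],[0,0,0,0,0,0,0.26],[0,0,0,0,0,0,0.3],[0,0,0,0,0,0,0.35],[0,0,0,0,0,0,0.4],[0,0,0,0,0,0,0.6],[0,0,0,0,0,0,0.9],[0,0,0,0,0,0,0.9],[0,0,0,0,0,0,0.9]]'
python3 - <<'E'
from kin import *
snap(4);s=state();R=Rq(s['ee_rot']);G=s['eef_pos']-.019*R.apply([0,0,1]);print(G,s['finger_gap'])
x=axisfit(['wrist4.npz'],G[:2],.032,(.044,.15))
for f in('scene4.npz','side4.npz'):axisfit([f],x[:2],.032,(.044,.15))
E
```

```text
time: 15.0
eef_pos: [0.548, 0.1784, 0.0924]
ee_rot: [0.404, 0.441, 0.767, -0.231]
wrist_force: [0.7, 1.1, -0.0]
finger_gap: 0.0767
finger_force: 0.0
[0.54005694 0.1919101  0.10323749] 0.07689698404233923
['wrist4.npz'] n 9078 rms 0.00053 xy [0.5403 0.1901] tilt deg [0.06 0.01]
['scene4.npz'] n 219 rms 0.00103 xy [0.54   0.1897] tilt deg [-0.51  0.21]
['side4.npz'] n 27 rms 0.00089 xy [0.5439 0.189 ] tilt deg [-3.68  2.68]
```

```bash
python3 -m handwheel '[[0,0,-0.005,0,0,0,0.9],[0,0,-0.012,0,0,0,0.9],[0,0,-0.02,0,0,0,0.9],[0,0,-0.03,0,0,0,0.9],[0,0,-0.03,0,0,0,0.9],[0,0,-0.03,0,0,0,0.9],[0,0,-0.02,0,0,0,0.9],[0,0,0,0,0,0,0.5]]'
python3 - <<'E'
from kin import *
snap(5);s=state();print(s['eef_pos'],s['qpos'])
x=axisfit(['wrist5.npz'],[.5403,.1901],.032,(.044,.15))
c=np.load('wrist5.npz')['color'];cv2.imwrite('pics/w5.png',c[:,:,::-1])
go(s['eef_pos'],s['ee_rot'],s['eef_pos']+[0,0,.14],tool(np.radians(120),0))
E
```

```text
time: 15.95
eef_pos: [0.4853, 0.2871, 0.1775]
ee_rot: [0.404, 0.44, 0.769, -0.228]
wrist_force: [0.1, 0.8, -0.3]
finger_gap: 0.0642
finger_force: 0.0
[0.48706345 0.28182585 0.17528036] [-0.51844528  0.70283744 -0.70444003  1.80415246  1.07241239  1.71751835
 -1.13023048]
['wrist5.npz'] n 2548 rms 0.00054 xy [0.5403 0.1901] tilt deg [ 0.04 -0.  ]
shift mm [-115.5    0.   -79.1] turn [ 0.1 55.6  0.2]
```

View pics/w5.png

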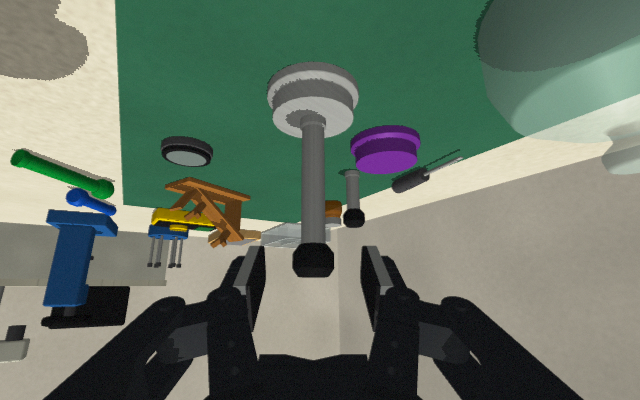

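The wrist view (upside down) shows the punch standing on the middle of the grey block, knob at (313,258) and foot at (313,120), clear of the fingers. I rise, turn the tool vertical and shut the fingers while the punch settles.

```bash
python3 -m handwheel '[[-0.015,0,-0.0103,0,0,0,0.5],[-0.025,0,-0.0172,0,0,0,0],[-0.03,0,-0.0206,0,0,0,0],[-0.03,0,-0.0206,0,0,0,0],[-0.0155,0,-0.0106,0,0,0,0],[0,0,0,0,5.6,0,0],[0,0,0,0,8,0,0],[0,0,0,0,8,0,0],[0,0,0,0,8,0,0],[0,0,0,0,8,0,0]]'
python3 -m handwheel '[[0,0,0,0,8,0,0],[0,0,0,0,6,0,0],[0,0,0,0,4,0,0],[0,0,0,0,0,0,0],[0,0,0,0,0,0,0]]'
python3 - <<'E'
from kin import *
snap(6);s=state();p=s['eef_pos'];print(p,s['qpos'],s['finger_gap'])
for n in('wrist','scene','side'):
    W,c,d=cloud(n+'6.npz');r=np.hypot(W[...,0]-.5403,W[...,1]-.1901);q=W[(r<.03)&(W[...,2]>.150)&(W[...,2]<.2)];
    if len(q):
        t=q[q[:,2]>np.percentile(q[:,2],95)-.004];print(n,len(q),np.percentile(q[:,2],[50,95,100]),cv2.minEnclosingCircle(t[:,:2].astype(np.float32)),t[:,:2].mean(0))
    axisfit([n+'6.npz'],[.5403,.1901],.182,(.044,.15))
go(p,s['ee_rot'],[.5403,.1901,.20],tool(np.radians(120),0))
E
```

```text
time: 17.1
eef_pos: [0.4869, 0.2823, 0.3174]
ee_rot: [0.134, 0.492, 0.857, -0.075]
wrist_force: [-0.3, -0.6, -0.5]
finger_gap: 0.0
finger_force: 0.0
time: 17.6
eef_pos: [0.4868, 0.2818, 0.316]
ee_rot: [0.0, 0.498, 0.867, 0.0]
wrist_force: [0.1, 0.2, 0.4]
finger_gap: 0.0
finger_force: 0.0
[0.48567246 0.28385429 0.31601165] [ 0.16470323  0.37687622 -1.01028655  1.65187737  0.32948768  1.29593594
 -0.37316256] -1.4025529626573706e-05
['wrist6.npz'] n 262 rms 0.00029 xy [0.5403 0.1903] tilt deg [0.22 0.13]
scene 206 [0.17913936 0.18398417 0.18563245] ((0.5415797829627991, 0.19060227274894714), 0.014839326031506062) [0.54173501 0.1906153 ]
['scene6.npz'] n 230 rms 0.00108 xy [0.5392 0.1901] tilt deg [-0.03  0.02]
side 237 [0.17793245 0.18388451 0.18540986] ((0.5409929156303406, 0.19184395670890808), 0.016071338206529617) [0.54038143 0.19172913]
['side6.npz'] n 329 rms 0.00105 xy [0.5425 0.1896] tilt deg [-0.21  0.06]
shift mm [-108.6   -0.5  115.9] turn [ 0.1 -0.   0.4]
```

```bash
python3 -m handwheel '[[-0.018,0,0,0,0,0.4,0],[-0.03,0,0,0,0,0,0],[-0.03,0,0,0,0,0,0],[-0.02,0,0,0,0,0,0],[-0.0106,-0.0005,0,0,0,0,0],[0,0,0.02,0,0,0,0],[0,0,0.03,0,0,0,0],[0,0,0.03,0,0,0,0],[0,0,0.02,0,0,0,0],[0,0,0.008,0,0,0,0]]'
python3 -m handwheel '[[0,0,0,0,0,0,0],[0,0,0,0,0,0,0],[0,0,0,0,0,0,0],[0,0,0,0,0,0,0],[0,0,0,0,0,0,0],[0,0,0,0,0,0,0],[0,0,0,0,0,0,0],[0,0,0,0,0,0,0]]'
python3 - <<'E'
from kin import *
s0=state();a=camera('scene');b=camera('side')
for k in range(10):c=camera('side')
a2=camera('scene');s=state()
print(s0['time'],s['time'],s['eef_pos'],s['wrist_force'],s['qpos'])
for x,y in((a,a2),(b,c)):print('still diff',np.abs(x['color'].astype(int)-y['color']).max(2).mean(), (np.abs(x['color'].astype(int)-y['color']).max(2)>30).sum())
for n,c in(('scene',a2),('side',c)):
    np.savez(n+'7.npz',**c);axisfit([n+'7.npz'],[.5403,.1901],.182,(.044,.15))
go(s['eef_pos'],s['ee_rot'],[.5404,.1902,.19],tool(np.radians(120),0))
E
```

```text
time: 18.75
eef_pos: [0.5392, 0.1883, 0.2055]
ee_rot: [-0.002, 0.5, 0.866, -0.001]
wrist_force: [-0.0, -0.5, 0.5]
finger_gap: -0.0002
finger_force: 0.0
time: 19.55
eef_pos: [0.5405, 0.1886, 0.2077]
ee_rot: [-0.0, 0.501, 0.866, 0.001]
wrist_force: [0.1, -0.0, 0.5]
finger_gap: 0.0001
finger_force: 0.0
19.55 20.2 [0.54047073 0.18871871 0.20764884] [ 1.12010136 -0.47043408 -0.3569381 ] [ 0.2828269   0.48247431 -0.93236021  1.77235644  0.42857557  1.10463548
 -0.27105515]
still diff 3.28593359375 0
still diff 2.95816015625 3
['scene7.npz'] n 226 rms 0.00102 xy [0.539  0.1902] tilt deg [-0.21  0.06]
['side7.npz'] n 330 rms 0.00094 xy [0.5425 0.1897] tilt deg [-0.16  0.04]
shift mm [ 1.3  0.7 17.7] turn [ 0.1 -0.1 -0.1]
```

```bash
python3 -m handwheel '[[0.0013,0.0007,0.006,0,0,0,0],[0,0,0.007,0,0,0,0],[0,0,0.005,0,0,0,0],[0,0,0.002,0,0,0,0],[0,0,0,0,0,0,0],[0,0,0,0,0,0,0]]'
python3 -m handwheel '[[0,0,0.001,0,0,0,0],[0,0,0.001,0,0,0,0],[0,0,0.0005,0,0,0,0],[0,0,0,0,0,0,0]]'
```

```text
time: 20.8
eef_pos: [0.5406, 0.1903, 0.1877]
ee_rot: [-0.0, 0.501, 0.866, 0.001]
wrist_force: [-0.2, 0.7, -0.9]
finger_gap: -0.0
finger_force: 0.0
time: 21.2
eef_pos: [0.5404, 0.1902, 0.1851]
ee_rot: [-0.0, 0.501, 0.866, 0.001]
wrist_force: [-0.6, -0.3, -0.5]
finger_gap: -0.0
finger_force: 0.0
```

```bash
python3 -m handwheel '[[0,0,0.0007,0,0,0,0],[0,0,0.0007,0,0,0,0],[0,0,0,0,0,0,0]]'
python3 -m handwheel '[[0,0,0.0006,0,0,0,0],[0,0,0.0006,0,0,0,0],[0,0,0,0,0,0,0]]'
```

```text
time: 21.5
eef_pos: [0.5404, 0.1902, 0.1836]
ee_rot: [-0.0, 0.501, 0.866, 0.001]
wrist_force: [-0.1, -1.1, 0.7]
finger_gap: -0.0001
finger_force: 0.0
time: 21.8
eef_pos: [0.5404, 0.1902, 0.1825]
ee_rot: [-0.0, 0.501, 0.866, 0.001]
wrist_force: [0.8, -0.2, -0.2]
finger_gap: 0.0002
finger_force: 0.0
```

```bash
python3 -m handwheel '[[0,0,0.0005,0,0,0,0],[0,0,0,0,0,0,0],[0,0,0,0,0,0,0]]'
python3 -m handwheel '[[0,0,0.0005,0,0,0,0],[0,0,0,0,0,0,0],[0,0,0,0,0,0,0]]'
```

```text
time: 22.1
eef_pos: [0.5406, 0.1903, 0.1822]
ee_rot: [-0.0, 0.501, 0.866, 0.001]
wrist_force: [-1.3, -1.2, 0.7]
finger_gap: 0.0001
finger_force: 0.4
time: 22.4
eef_pos: [0.5408, 0.1905, 0.1821]
ee_rot: [-0.0, 0.501, 0.866, 0.001]
wrist_force: [0.1, -0.2, 4.9]
finger_gap: -0.0001
finger_force: 2.6
```

```bash
python3 -m handwheel '[[0,0,0.0005,0,0,0,0],[0,0,0.0005,0,0,0,0],[0,0,0,0,0,0,0]]'
```

```text
time: 22.7
eef_pos: [0.5414, 0.191, 0.1821]
ee_rot: [0.0, 0.501, 0.866, 0.002]
wrist_force: [0.2, -0.8, 10.5]
finger_gap: -0.0001
finger_force: 4.8
```

```bash
python3 -m handwheel '[[0,0,0.0005,0,0,0,0],[0,0,0,0,0,0,0],[0,0,0,0,0,0,0],[0,0,0,0,0,0,0],[0,0,0,0,0,0,0],[0,0,0,0,0,0,0]]'
python3 -m handwheel '[[0,0,0,0,0,0,0],[0,0,0,0,0,0,0],[0,0,0,0,0,0,0],[0,0,0,0,0,0,0]]'
```

```text
time: 23.3
eef_pos: [0.5416, 0.1912, 0.1821]
ee_rot: [0.001, 0.501, 0.866, 0.002]
wrist_force: [-0.3, -1.0, 11.6]
finger_gap: 0.0004
finger_force: 5.8
time: 23.7
eef_pos: [0.5417, 0.1912, 0.1821]
ee_rot: [0.001, 0.501, 0.866, 0.002]
wrist_force: [-0.3, -0.4, 12.2]
finger_gap: 0.0
finger_force: 5.8
```

Held at 10 to 12 N for a second, and the punch did not rock. I back straight off.

```bash
python3 -m handwheel '[[0,0,-0.001,0,0,0,0],[0,0,-0.002,0,0,0,0],[0,0,-0.005,0,0,0,0],[0,0,-0.015,0,0,0,0],[0,0,-0.03,0,0,0,0],[0,0,-0.04,0,0,0,0],[0,0,-0.03,0,0,0,0],[0,0,-0.01,0,0,0,0],[0,0,0,0,0,0,0],[0,0,0,0,0,0,0]]'
python3 -m handwheel '[[0.03,0,0,0,0,0,0],[0.03,0,0,0,0,0,0],[0.03,0,0,0,0,0,0],[0,0,0,0,0,0,0],[0,0,0,0,0,0,0],[0,0,0,0,0,0,0],[0,0,0,0,0,0,0],[0,0,0,0,0,0,0],[0,0,0,0,0,0,0],[0,0,0,0,0,0,0]]'
python3 - <<'E'
from kin import *
snap(8);s=state();print(s['time'],s['eef_pos'],np.abs(s['qvel']).max())
for n in('scene','side','wrist'):axisfit([n+'8.npz'],[.5403,.1901],.032,(.044,.15))
cv2.imwrite('pics/end.png',np.load('scene8.npz')['color'][:,:,::-1])
E
```

```text
time: 24.7
eef_pos: [0.5399, 0.1894, 0.3119]
ee_rot: [-0.001, 0.501, 0.866, -0.0]
wrist_force: [0.8, 0.7, -0.5]
finger_gap: 0.0001
finger_force: 0.0
time: 25.7
eef_pos: [0.4958, 0.2677, 0.3132]
ee_rot: [-0.0, 0.501, 0.865, 0.001]
wrist_force: [-0.1, 0.4, -0.7]
finger_gap: -0.0002
finger_force: 0.0
25.85 [0.49563957 0.2679648  0.31324519] 0.0015104338183940665
['scene8.npz'] n 227 rms 0.00103 xy [0.5393 0.1897] tilt deg [-0.1   0.22]
['side8.npz'] n 335 rms 0.00105 xy [0.543  0.1895] tilt deg [-0.4   0.08]
['wrist8.npz'] n 450 rms 0.00029 xy [0.5399 0.19  ] tilt deg [0.07 0.06]
```

View pics/end.png

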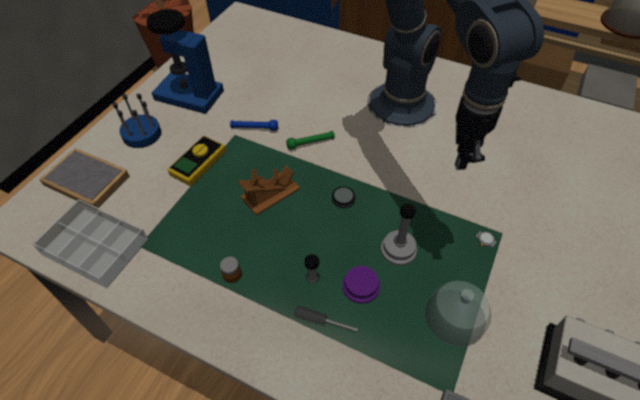

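The final scene image shows the punch upright on the grey block, knob at (407,211), with everything else where it was and the arm clear.

```bash
python3 -c "from station import *;print(close_job())"
```

```text
the job is handed in; nothing more can be done
None
```

The punch stands upright within 1 mm of the middle of the steel bench block; it stood still over 5 s, took a 10–12 N press for about a second without tipping, nothing else was disturbed, and I handed the job in at about 26 s (no verdict was returned).

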